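# Power up the workshop's sound kit in order

## Robot

A 6-joint arm with a two-finger parallel gripper is mounted at the origin on the work surface. World frame = base frame: x ahead of the robot, y to its left, z up, the work surface at z = 0. Lengths are in m, angles in rad, forces in N, time in s.
With the tool pointing down it reaches from about 0.3 to 0.875 m from the base axis. Payload 6.4 kg.
Tool frame: the origin (TCP) lies midway between the tips of the shut fingers; the grasp point (between the pads) lies arm.grasp_offset behind it (arm.grasp_offset is the distance from the TCP to the grasp point, in m); z points along the fingers, y is the direction in which the jaws open and shut (so a half turn about z gives the same grasp; the last joint's range is limited). The gripper opens to 88 mm and grips with 3 to 60 N. Pads are 18 mm wide; open, the fingers measure 123 mm over their backs; the gripper's body (75 mm by 187 mm) begins 45 mm behind the grasp point.
Start: joints at [-1.408, 0.181, 1.607, -0, 1.354, -0.206], TCP at [0.207, -0.536, 0.239] pointing down, gripper open.
Joint ranges: [-2.99, 2.99], [-0.89, 2.07], [0.3, 2.58], [-1.14, 4.28], [0, 2.63], [-3.12, 3.12]. Speed limits (rad/s): [2.57, 2.57, 3.01, 3.14, 3.14, 3.14].

## Interface

Orientations are given as a 3x3 rotation matrix whose columns are the frame's x, y, z axes.
In Python, from plant import arm gives the robot as it stands.
- The arm moves only by the tool send_rows, never from a script. Its argument "targets" is a list of rows, each a list of 7 numbers: the shift along the tool's x, y, z normalised to -1 to 1, where 1 is 200 mm, then the turn, a rotation vector about the tool's x, y, z normalised to -1 to 1, where 1 is pi rad, then the opening, from 0 (shut) to 1 (fully open). A call has 1 to 8 rows; each row is the pose to reach, as a shift and turn from the pose commanded when the call began, along the tool's axes at that moment, turning the shorter way round; what a row does not reach only later rows make up. A row lasts 1/10 s, in which the tool goes at most 50 mm and 8.59 degrees, less where a joint would pass 70% of its speed; a pose out of reach is approached as far as the arm can. A call with a number of a shift or a turn outside -1 to 1 is refused whole. A call with a gripper value outside its range is refused whole. The fingers move at their own pace and stop on an object; "force" is the grip in N (left out, the last holds). Time passes only in rows, so rows that repeat a pose let the fingers close. It gives the time, the measured TCP pose, the force and the opening at its end, in the units of the state.
- arm.observe(): the state, without advancing time (a new reading comes with each control period).
- arm.get_image(name): name is "scene" or "top" or "wrist"; returns a dict with "color" (400x640x3 uint8, red, green, blue), "intrinsics" (3x3 intrinsics, pixels), "rvec" (rotation vector, rad) and "tvec" (3), from world to camera coordinates, as OpenCV has them; the wrist camera has in their place "hand_eye" (4x4, takes a point from camera to tool coordinates, whose origin is the TCP and whose axes are the flange's). Camera axes: x right, y down, z forward; pixel columns grow to the right and rows downward; lengths in m; the calibration is good to about 2 mm. A picture is of the moment at which its call begins: read the wrist's pose just before it. There is no depth.
- arm.finish_job(): hands the job in, once; it reports no verdict.
Trained networks look in the newest picture that a camera, given by its name, has taken for a name from the list of things; names that differ only in an ending like _2 or _b are one class to them, and where a whole thing is asked for, a point or a joint stands for the part that bears it (a point fixed in the world has none). Each returns a list of dicts, best first, with "confidence" (0 to 1); they miss things now and then, are a little off and sometimes report something else, mostly with a low value. They report only what shows in the picture. A call takes as long as a camera call. They do not tell look-alikes from the thing itself.
- arm.boxes_of(camera, thing): "pixel" ([column, row] in pixels, amid what is visible of it).
- arm.masks_of(camera, thing): "region" (400x640 bool, what is visible of it) and "pixel" ([column, row] in pixels, amid what is visible of it).
The state is a dict: "time": time; "joint_pos": joint angles; "dq": joint speeds; "joint_efforts": joint torques, N m; "position": TCP position; "orientation": TCP orientation; "contact_force": force on the tool from outside, world axes, zero at the start; "moment": the same for the moment, N m; "gripper_width": opening from 0.0 (shut) to 1.0 (fully open).
Only numpy, scipy, OpenCV 4.12 (cv2) and the standard library are available. Lean on these libraries where they do the work, as an engineer would, in place of code of your own. Each camera call takes 0.05 s, during which the arm holds its last target. There are 200 camera calls.

## Task

Power up the music table's sound kit with the closed fingertips: press down the raised half of each power rocker until it is fully down, first on the wireless receiver (the low box with two stub antennas), then on the mixer (knobs and faders; its large rocker, leave its small one alone), and last on the little amplifier. Only press: leave the three devices standing where they are, do not lift them, and do not disturb the instruments and pens around them. Finish with the hand clear.

Things in the scene. Friction and masses are not known exactly. Their poses are not given: they have to be found in the camera images.
- receiver: wireless microphone receiver, dark steel box 120 (x) x 170 (y) x 58 mm high, about 0.7 kg, with two stub antennas at its back corners (45 mm behind the centre, 70 to 80 mm to either side) that rise 48 mm above the top. Rocker pivot over the centre of the flat top. Loose, on rubber feet. Origin: centre of its underside; z up; x from its front (robot side) to its back.
- mixer: small mixing console, grey, 160 (x) x 190 (y) x 62 mm high, about 1.4 kg, nine black knobs 12 mm high and three white faders on the half to device -y. Flat top; power rocker pivot at x = +25, y = +50 mm; a small rocker (24 x 14 mm) at x = -50, y = +50 mm: leave it. Loose, on rubber feet. Origin: centre of its underside; z up; x from its front (robot side) to its back.
- amp: mini practice amplifier, black box 120 (x) x 140 (y) x 112 mm high, about 1.8 kg, round speaker on its front and back, metal corner caps, two 8 mm high knobs at the back corners of its top (x = +35, y = +-52 mm). Rocker pivot over the centre of the flat top. Loose, on rubber feet. Origin: centre of its underside; z up; x from its front (robot side) to its back.
- receiver_power_press (a point): point on the receiver's white V-shaped power rocker (48 mm along device x, 26 mm wide): middle of its far (device +x) half, 16 mm from the pivot. Off: the near half lies level, 9 mm above the device's top, the far half stands up, outer end 16 mm above the top, this point 14 mm. Pressed on: the far half lies level at 9 mm, the near half stands up. Moves with the rocker.
- mixer_power_press (a point): point on the mixer's white V-shaped power rocker (48 mm along device x, 26 mm wide): middle of its far (device +x) half, 16 mm from the pivot. Off: the near half lies level, 9 mm above the device's top, the far half stands up, outer end 16 mm above the top, this point 14 mm. Pressed on: the far half lies level at 9 mm, the near half stands up. Moves with the rocker.
- amp_power_press (a point): point on the amp's white V-shaped power rocker (48 mm along device x, 26 mm wide): middle of its far (device +x) half, 16 mm from the pivot. Off: the near half lies level, 9 mm above the device's top, the far half stands up, outer end 16 mm above the top, this point 14 mm. Pressed on: the far half lies level at 9 mm, the near half stands up. Moves with the rocker.
- receiver_power (a joint): angle of the receiver's power rocker: 0 = off (as at the start), 0.30 rad = fully on, at its stop. No spring: it stays wherever it is left; about 2 N pressed down at the point receiver_power_press moves it.
- mixer_power (a joint): angle of the mixer's power rocker: 0 = off (as at the start), 0.30 rad = fully on, at its stop. No spring: it stays wherever it is left; about 2 N pressed down at the point mixer_power_press moves it.
- amp_power (a joint): angle of the amp's power rocker: 0 = off (as at the start), 0.30 rad = fully on, at its stop. No spring: it stays wherever it is left; about 2 N pressed down at the point amp_power_press moves it.
- mixer_small (a joint): angle of the mixer's small rocker: 0 = off, 0.30 = on. To be left off.
- kalimba: thumb piano, dark wooden box 120 x 130 x 40 mm with steel tines, loose bystander. Origin: centre of its underside.
- pen_pot: square grey pot 75 x 75 x 95 mm full of pens that rise to about 140 mm, loose bystander. Origin: centre of its underside.
- flat_drum: small drum lying flat, 170 mm across, 50 mm high, loose bystander. Origin: centre of its underside.
There are look-alikes about, which are no part of the job. Leave any orange look-alike of the receiver alone.

How it is judged:
On the way, in this order (a step that is already met when the one before it is completed fails the run):
1. the receiver is switched on while mixer and amplifier are still off (value of joint receiver_power above 0.24 rad and value of joint each of mixer_power, amp_power below 0.08 rad), for 0.2 s.
2. then the mixer is switched on while the amplifier is still off (value of joint each of receiver_power, mixer_power above 0.24 rad and value of joint amp_power below 0.08 rad), for 0.2 s.
3. then the amplifier is switched on (value of joint each of receiver_power, mixer_power, amp_power above 0.24 rad), for 0.2 s.
At the end, for the whole second after the job is handed in: All three power rockers are on (0.24 rad or more of 0.30), the mixer's small rocker is off (under 0.08 rad), the three devices stand upright (within 0.05 rad) and at rest, and they and the bystanders are within 30 mm of where they began (all of step 3 and value of joint mixer_small below 0.08 rad and linear speed of each of receiver, mixer, amp below 0.02 m/s and angle between each of receiver, mixer, amp's own z axis and vertical below 0.05 rad and distance of each of receiver, mixer, amp, kalimba, pen_pot, flat_drum from where it was at the start of the episode below 0.03 m); the robot touches nothing.
It fails at once if the mixer's small rocker is pressed (over 0.08 rad) (value of joint mixer_small above 0.08 rad).
It fails at once if a device is lifted (over 12 mm), shoved (over 30 mm) or tipped (over 0.2 rad) (distance of any of receiver, mixer, amp from where it was at the start of the episode above 0.03 m or angle between any of receiver, mixer, amp's own z axis and vertical above 0.2 rad or height (world z) of any of receiver, mixer, amp above 0.012 m).
It fails at once if a bystander is disturbed (moved over 30 mm or tipped over 0.3 rad) (distance of any of kalimba, pen_pot, flat_drum from where it was at the start of the episode above 0.03 m or angle between any of kalimba, pen_pot, flat_drum's own z axis and vertical above 0.3 rad).
It also fails if it takes over 53 s, if anything falls off the work surface, if the arm or the gripper's body presses on something with over 40 N, if the wrist force passes 120 N, or if a joint passes its speed limit or range.

## Working session

There is one attempt and no reset: what is moved stays moved. The work goes in short steps, Python scripts to look and compute and a tool call to move; the robot and the scene stay as the last step left them, time stands still between calls to the robot, and variables do not carry over. Pictures are saved under pics/ and viewed, about 8 in all and at most 12, crops included, and the job is handed in when it is done.

Besides the shell and the picture viewer there is one more tool, called after "Emit:" as name(argument=value, ...) on one line, values as JSON. send_rows: Moves the arm, as the interface text tells. Scaled input: -1 to 1 covers 200 mm each way for a shift and pi rad each way for a turn. Its arguments: {"type":"object","properties":{"targets":{"type":"array","items":{"type":"array","items":{"type":"number","minimum":-1,"maximum":1}}},"force":{"type":"number"}},"required":["targets"]}

```bash
mkdir -p pics; cat > h.py <<'E'
import numpy as np, cv2
from plant import arm
def save(im,fn): cv2.imwrite(fn, cv2.cvtColor(im,cv2.COLOR_RGB2BGR))
def ray(im,px):
    K=np.array(im["intrinsics"],float); R=cv2.Rodrigues(np.array(im["rvec"],float))[0]; t=np.array(im["tvec"],float).ravel()
    d=R.T@np.linalg.solve(K,[px[0],px[1],1.]); return -R.T@t, d
def at_z(im,px,z):
    o,d=ray(im,px); return o+d*(z-o[2])/d[2]
E
python3 - <<'E'
from h import *
o=arm.observe(); print(o['time'],o['position'],o['orientation'],arm.grasp_offset)
H=dict(receiver=.058,mixer=.062,amp=.112,receiver_power_press=.072,mixer_power_press=.076,amp_power_press=.126,kalimba=.04,pen_pot=.1,flat_drum=.05)
for c in("top","scene"):
    im=arm.get_image(c); save(im["color"],f"pics/{c}0.png")
    print(c,ray(im,(320,200))[0].round(3))
    for n,z in H.items():
        for b in arm.boxes_of(c,n): print(n,round(b["confidence"],2),np.round(b["pixel"]),at_z(im,b["pixel"],z)[:2].round(3))
E
```

```text
0.0 [ 0.20722636 -0.53580862  0.23783725] [[ 9.32748283e-01  3.60528172e-01 -2.78027782e-04]
 [ 3.60528121e-01 -9.32746874e-01  1.65600961e-03]
 [ 3.37708574e-04 -1.64487696e-03 -9.99998590e-01]] 0.0187
top [ 0.257 -0.064  1.669]
receiver 0.87 [424. 279.] [ 0.23  -0.406]
receiver 0.7 [389. 207.] [ 0.456 -0.301]
receiver 0.6 [447. 156.] [ 0.62  -0.489]
mixer 0.97 [294. 177.] [ 0.547 -0.001]
amp 0.76 [199. 211.] [0.43  0.286]
amp 0.51 [366. 122.] [ 0.714 -0.223]
receiver_power_press 0.65 [423. 282.] [ 0.223 -0.4  ]
receiver_power_press 0.62 [453. 154.] [ 0.623 -0.505]
receiver_power_press 0.52 [195. 206.] [0.45  0.309]
mixer_power_press 0.5 [278. 173.] [0.557 0.051]
amp_power_press 0.63 [196. 207.] [0.442 0.295]
kalimba 0.61 [230. 127.] [0.717 0.213]
kalimba 0.44 [297. 177.] [ 0.551 -0.007]
pen_pot 0.69 [302. 110.] [ 0.755 -0.023]
flat_drum 0.96 [366. 125.] [ 0.722 -0.231]
scene [ 0.965 -0.661  1.026]
receiver 0.88 [260. 354.] [ 0.642 -0.516]
receiver 0.8 [269. 260.] [ 0.476 -0.29 ]
receiver 0.68 [188. 248.] [ 0.237 -0.406]
mixer 0.6 [338. 216.] [ 0.557 -0.028]
amp 0.84 [362. 147.] [0.469 0.258]
receiver_power_press 0.65 [187. 241.] [ 0.223 -0.392]
receiver_power_press 0.58 [264. 256.] [ 0.462 -0.293]
receiver_power_press 0.53 [259. 346.] [ 0.632 -0.505]
mixer_power_press 0.45 [354. 200.] [0.57 0.05]
amp_power_press 0.57 [363. 138.] [0.45  0.292]
kalimba 0.76 [414. 201.] [0.729 0.193]
pen_pot 0.94 [394. 243.] [ 0.769 -0.043]
flat_drum 0.83 [349. 297.] [ 0.743 -0.248]
```

View pics/top0.png

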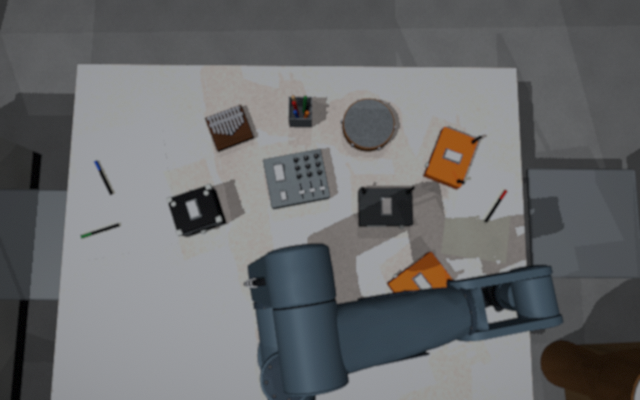

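View pics/scene0.png

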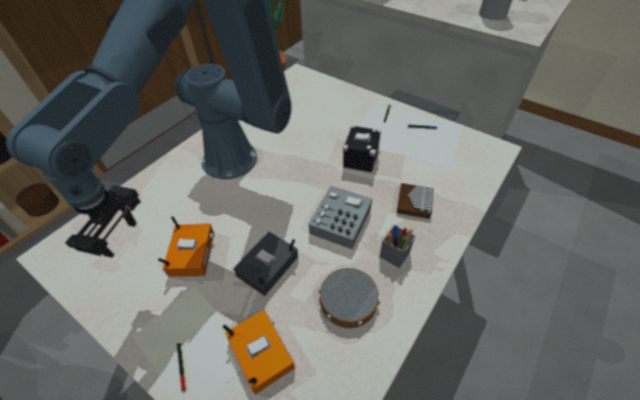

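The top view shows the dark receiver with antennas at (386,207). Its orange look-alikes are at (452,157) and (421,280), and both are excluded. The mixer is at (297,178), with its large rocker at (279,172) and its small one at (284,196). The amp is at (197,210). Next I'll get the yaw and check one close crop.

```bash
cat > m.py <<'E'
from h import *
im=arm.get_image("top"); C=im["color"]
save(cv2.resize(C[145:245,160:420],None,fx=3,fy=3,interpolation=cv2.INTER_CUBIC),"pics/crop1.png")
g=C.min(2).astype(int)
for n,(u,v),z,zr in(("receiver",(386,207),.058,.069),("mixer",(280,173),.062,.073),("amp",(195,209),.112,.123)):
    bx=[(abs(np.subtract(m["pixel"],(386,207) if n=="receiver" else (297,178) if n=="mixer" else (197,210))).max(),m) for m in arm.masks_of("top",n)]
    bx=[b for b in bx if b[0]<15]
    if bx:
        m=min(bx,key=lambda b:b[0])[1]["region"]; ys,xs=np.nonzero(m)
        P=np.array([at_z(im,(x,y),z)[:2] for x,y in zip(xs,ys)],np.float32)
        print(n,"body",cv2.minAreaRect(P))
    w=g[v-13:v+14,u-13:u+14]; lo=np.median(w) ; t=(w.max()+lo)/2
    k,l,s,c=cv2.connectedComponentsWithStats((w>t).astype(np.uint8))
    for i in range(1,k):
        if s[i,4]>40:
            ys,xs=np.nonzero(l==i); P=np.array([at_z(im,(x+u-13,y+v-13),zr)[:2] for x,y in zip(xs,ys)],np.float32)
            print("  rocker",s[i],P.mean(0).round(4),cv2.minAreaRect(P))
i=arm.get_image("wrist"); print(i["hand_eye"],i["intrinsics"])
E
python3 m.py
```

```text
receiver body ((0.45807701349258423, -0.28803589940071106), (0.17778655886650085, 0.13120952248573303), 89.32362365722656)
  rocker [  8   3  11  17 147] [ 0.4587 -0.2896] ((0.4596725106239319, -0.2896626889705658), (0.05166872590780258, 0.02849535085260868), 3.6415891647338867)
mixer body ((0.5443806648254395, -0.004468590021133423), (0.16891759634017944, 0.1907087117433548), 10.828873634338379)
  rocker [  7   5  10  15 118] [0.561  0.0491] ((0.5610643029212952, 0.0489947609603405), (0.04799357429146767, 0.024734320119023323), 12.231340408325195)
  rocker [  4   4  14  19 177] [0.4362 0.3044] ((0.43637701869010925, 0.30445125699043274), (0.05385760962963104, 0.029437867924571037), 20.487808227539062)
[[-2.35541971e-04 -9.52740119e-01 -3.03786454e-01  7.84312446e-02]
 [ 9.99999694e-01  2.31356857e-06 -7.82609378e-04  4.93587092e-04]
 [ 7.46326183e-04 -3.03786546e-01  9.52739827e-01 -1.46025356e-01]
 [ 0.00000000e+00  0.00000000e+00  0.00000000e+00  1.00000000e+00]] [[338.88860686   0.         316.73676101]
 [  0.         338.88860686 201.45555841]
 [  0.           0.           1.        ]]
```

View pics/crop1.png

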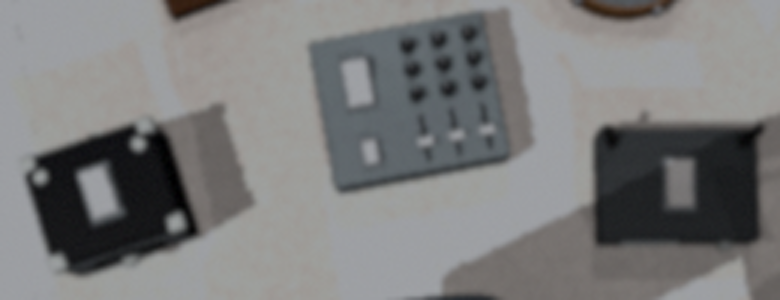

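Crop: amp (rocker at 100,190 with knobs at the far corners, so yaw is about +19°), mixer (large rocker at 358,82 and small at 371,152, yaw about 11°), dark receiver (rocker at 680,183, antennas at the back, yaw about 0°). The choices hold. I'll go to the receiver.

Emit:
send_rows(targets=[[1,-0.4,0,0,0,0.117,0],[1,-0.4,0,0,0,0.117,0],[1,-0.4,0,0,0,0.117,0],[1,-0.4,0,0,0,0.117,0],[1,-0.4,0,0,0,0.117,0],[1,-0.4,0,0,0,0.117,0]], force=20)

```text
time: 1.85
position: [0.3669, -0.3875, 0.2389]
orientation: [[1.0, 0.005, 0.001], [0.005, -1.0, 0.0], [0.001, -0.0, -1.0]]
contact_force: [-0.2, 0.1, -0.4]
gripper_width: 0.48
```

```bash
cat > go.py <<'E'
import sys
from h import *
def go(x,y,z,yaw):
    o=arm.observe(); R=np.array(o["orientation"]); p=np.array(o["position"])
    c,s=np.cos(np.radians(yaw)),np.sin(np.radians(yaw)); T=np.array([[c,s,0],[s,-c,0],[0,0,-1.]])
    print("t",o["time"],"p",p.round(4),"F",np.round(o["contact_force"],1),"w",round(o["gripper_width"],2),"shift",(R.T@(np.array([x,y,z])-p)/.2).round(3),"turn",(cv2.Rodrigues(R.T@T)[0].ravel()/np.pi).round(4))
def look(fn,pts):
    o=arm.observe(); im=arm.get_image("wrist"); R=np.array(o["orientation"]); p=np.array(o["position"]); H=np.array(im["hand_eye"]); K=np.array(im["intrinsics"])
    A=im["color"].copy()
    for q in pts:
        c=H[:3,:3].T@(R.T@(np.array(q)-p)-H[:3,3]); u=K@c/c[2]; print("proj",u[:2].round(1)); cv2.drawMarker(A,tuple(int(round(a)) for a in u[:2]),(255,0,0),cv2.MARKER_CROSS,8,1)
    save(A,fn)
if __name__=="__main__": go(*map(float,sys.argv[1:5]))
E
python3 go.py 0.475 -0.2885 0.15 0
```

```text
t 1.85 p [ 0.3669 -0.3875  0.2389] F [-0.2  0.1 -0.4] w 0.48 shift [ 0.543 -0.492  0.445] turn [-0.0001 -0.0002  0.0017]
```

Emit:
send_rows(targets=[[0.54,-0.49,0.2,0,0,0,0],[0.54,-0.49,0.2,0,0,0,0],[0.54,-0.49,0.2,0,0,0,0],[0.54,-0.49,0.44,0,0,0,0],[0.54,-0.49,0.44,0,0,0,0],[0.54,-0.49,0.44,0,0,0,0],[0.54,-0.49,0.44,0,0,0,0]])

```text
time: 2.55
position: [0.473, -0.2936, 0.1528]
orientation: [[1.0, -0.001, 0.002], [-0.001, -1.0, -0.002], [0.002, 0.002, -1.0]]
contact_force: [0.1, 0.5, -0.1]
gripper_width: 0.006
```

```bash
python3 - <<'E'
from go import *
go(.475,-.2885,.077,0)
look("pics/w1.png",[(.475,-.2885,.072),(.459,-.2895,.067)])
E
```

```text
t 2.55 p [ 0.473  -0.2936  0.1528] F [ 0.1  0.5 -0.1] w 0.01 shift [ 0.01  -0.026  0.379] turn [ 0.0007 -0.0005 -0.0002]
proj [308.6 207.3]
proj [310.3 225.8]
```

View pics/w1.png

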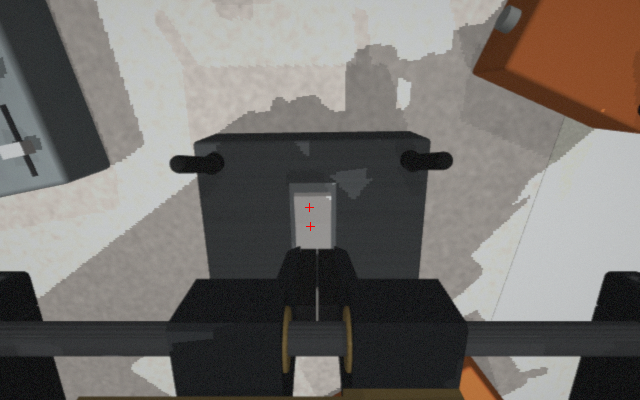

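The close view shows the receiver's white rocker at columns 292–336 with its raised far end at row 193. The prediction at (309,207) is good to about 3 mm. I'll descend.

Emit:
send_rows(targets=[[0.02,0.01,0.2,0,0,0,0],[0.02,0.01,0.35,0,0,0,0],[0.02,0.01,0.35,0,0,0,0],[0.02,0.01,0.35,0,0,0,0]])

```text
time: 3.0
position: [0.4771, -0.2946, 0.0822]
orientation: [[1.0, 0.0, 0.001], [0.0, -1.0, -0.001], [0.001, 0.001, -1.0]]
contact_force: [0.8, 0.2, -0.2]
gripper_width: 0.004
```

Emit:
send_rows(targets=[[0,0,0.025,0,0,0,0],[0,0,0.05,0,0,0,0],[0,0,0.065,0,0,0,0],[0,0,0.065,0,0,0,0]])

```text
time: 3.4
position: [0.4774, -0.2939, 0.0683]
orientation: [[1.0, 0.001, 0.001], [0.001, -1.0, -0.001], [0.001, 0.001, -1.0]]
contact_force: [2.0, 0.2, 2.3]
gripper_width: 0.006
```

Emit:
send_rows(targets=[[0,0,0.007,0,0,0,0],[0,0,0.014,0,0,0,0],[0,0,0.014,0,0,0,0],[0,0,0.014,0,0,0,0]])

```text
time: 3.8
position: [0.4775, -0.2939, 0.067]
orientation: [[1.0, 0.002, 0.001], [0.002, -1.0, -0.001], [0.001, 0.001, -1.0]]
contact_force: [-2.3, 2.9, 15.9]
gripper_width: 0.008
```

16 N at z = 0.067 means the rocker is at its stop. I'll lift and check with a look while passing.

Emit:
send_rows(targets=[[0,0,-0.2,0,0,0,0],[0,0,-0.43,0,0,0,0],[0,0,-0.43,0,0,0,0],[0,0,-0.43,0,0,0,0]])

```text
time: 4.2
position: [0.4772, -0.2937, 0.1518]
orientation: [[1.0, 0.001, 0.001], [0.001, -1.0, -0.001], [0.001, 0.001, -1.0]]
contact_force: [-0.2, -0.0, -0.1]
gripper_width: 0.003
```

```bash
python3 - <<'E'
from go import *
go(.577,.052,.155,11)
look("pics/w2.png",[])
cv2.imwrite("pics/w2c.png",cv2.resize(cv2.imread("pics/w2.png")[120:260,180:450],None,fx=2,fy=2))
E
```

```text
t 4.2 p [ 0.4772 -0.2937  0.1518] F [-0.2 -0.  -0.1] w 0.0 shift [ 0.502 -1.728 -0.018] turn [ 0.0005 -0.0003 -0.0607]
```

View pics/w2c.png

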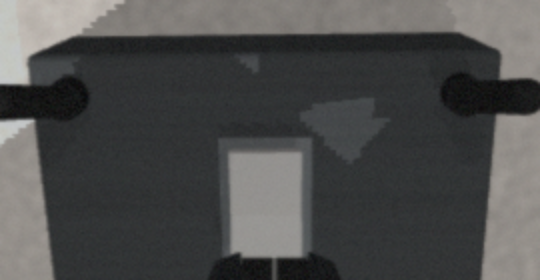

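The far half (crop 265,200) now lies flat in its frame, so the receiver is on. On to the mixer in two legs.

Emit:
send_rows(targets=[[0.25,-0.87,-0.05,0,0,-0.06,0],[0.25,-0.87,-0.05,0,0,-0.06,0],[0.25,-0.87,-0.05,0,0,-0.06,0],[0.25,-0.87,-0.05,0,0,-0.06,0],[0.25,-0.87,-0.05,0,0,-0.06,0]])

```text
time: 4.75
position: [0.5259, -0.1152, 0.1589]
orientation: [[0.981, 0.193, -0.004], [0.193, -0.981, 0.003], [-0.003, -0.003, -1.0]]
contact_force: [1.5, -0.1, -0.1]
gripper_width: 0.006
```

```bash
python3 go.py .577 .052 .155 11
```

```text
t 4.75 p [ 0.5259 -0.1152  0.1589] F [ 1.5 -0.1 -0.1] w 0.01 shift [ 0.412 -0.771  0.021] turn [-0.001   0.0009  0.0007]
```

Emit:
send_rows(targets=[[0.41,-0.77,0.02,0,0,0,0],[0.41,-0.77,0.02,0,0,0,0],[0.41,-0.77,0.02,0,0,0,0],[0.41,-0.77,0.02,0,0,0,0],[0.41,-0.77,0.02,0,0,0,0],[0.41,-0.77,0.02,0,0,0,0]])

```text
time: 5.35
position: [0.5771, 0.0467, 0.1552]
orientation: [[0.982, 0.189, -0.003], [0.189, -0.982, -0.0], [-0.003, -0.0, -1.0]]
contact_force: [0.1, -0.2, -0.2]
gripper_width: 0.003
```

```bash
python3 - <<'E'
from go import *
go(.577,.052,.081,11)
look("pics/w3.png",[(.576,.052,.076),(.560,.049,.071)])
E
```

```text
t 5.35 p [0.5771 0.0467 0.1552] F [ 0.1 -0.2 -0.2] w 0.0 shift [ 0.006 -0.026  0.371] turn [-0.0001  0.001  -0.0005]
proj [308.5 210.3]
proj [308.7 229. ]
```

View pics/w3.png

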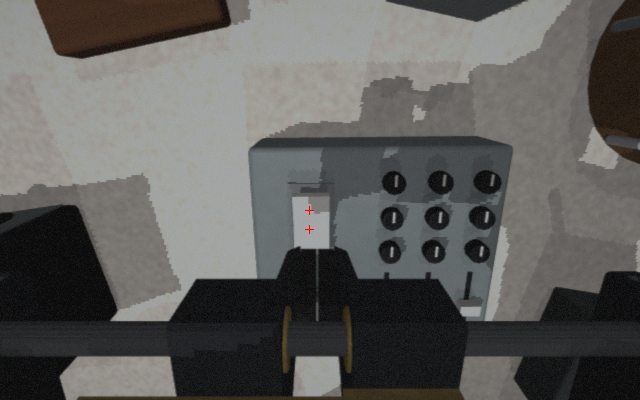

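The mixer's large rocker is at columns 292–330, far end at row 195, and agrees with the prediction within about 2 mm. The small rocker is out of the way, under the hand at the near side. I'll descend.

Emit:
send_rows(targets=[[0.01,-0.02,0.2,0,0,0,0],[0.01,-0.02,0.345,0,0,0,0],[0.01,-0.02,0.345,0,0,0,0],[0.01,-0.02,0.345,0,0,0,0]])

```text
time: 5.8
position: [0.579, 0.0501, 0.0878]
orientation: [[0.982, 0.187, -0.002], [0.187, -0.982, -0.0], [-0.002, -0.0, -1.0]]
contact_force: [0.0, -0.5, -0.2]
gripper_width: 0.005
```

Emit:
send_rows(targets=[[0,0,0.025,0,0,0,0],[0,0,0.05,0,0,0,0],[0,0,0.07,0,0,0,0],[0,0,0.07,0,0,0,0]])

```text
time: 6.2
position: [0.5802, 0.0515, 0.0744]
orientation: [[0.982, 0.189, 0.002], [0.189, -0.982, -0.0], [0.002, 0.001, -1.0]]
contact_force: [1.0, -0.2, 1.4]
gripper_width: 0.003
```

Emit:
send_rows(targets=[[0,0,0.007,0,0,0,0],[0,0,0.014,0,0,0,0],[0,0,0.014,0,0,0,0],[0,0,0.014,0,0,0,0]])

```text
time: 6.6
position: [0.5795, 0.0517, 0.0712]
orientation: [[0.982, 0.189, 0.0], [0.189, -0.982, 0.0], [0.0, 0.0, -1.0]]
contact_force: [1.6, 0.7, 2.0]
gripper_width: 0.002
```

Emit:
send_rows(targets=[[0,0,0.006,0,0,0,0],[0,0,0.012,0,0,0,0],[0,0,0.012,0,0,0,0],[0,0,0.012,0,0,0,0]])

```text
time: 7.0
position: [0.5796, 0.0517, 0.071]
orientation: [[0.982, 0.189, 0.0], [0.189, -0.982, -0.0], [0.0, 0.0, -1.0]]
contact_force: [-5.3, -0.1, 18.7]
gripper_width: 0.002
```

The mixer rocker is at its stop (18.7 N, z = 0.071). I'll lift to 0.20 and head for the amp.

Emit:
send_rows(targets=[[0,0,-0.2,0,0,0,0],[0,0,-0.64,0,0,0,0],[0,0,-0.64,0,0,0,0],[0,0,-0.64,0,0,0,0],[0,0,-0.64,0,0,0,0]])

```text
time: 7.5
position: [0.5792, 0.0516, 0.197]
orientation: [[0.982, 0.189, 0.0], [0.189, -0.982, -0.0], [0.0, 0.0, -1.0]]
contact_force: [0.4, 0.6, -0.7]
gripper_width: 0.006
```

```bash
python3 go.py .452 .310 .2 19
```

```text
t 7.5 p [0.5792 0.0516 0.197 ] F [ 0.4  0.6 -0.7] w 0.01 shift [-0.381 -1.389 -0.015] turn [ 0.0001 -0.0001 -0.0451]
```

Emit:
send_rows(targets=[[-0.19,-0.7,-0.02,0,0,-0.045,0],[-0.19,-0.7,-0.02,0,0,-0.045,0],[-0.19,-0.7,-0.02,0,0,-0.045,0],[-0.19,-0.7,-0.02,0,0,-0.045,0],[-0.19,-0.7,-0.02,0,0,-0.045,0]])

```text
time: 8.0
position: [0.5139, 0.1825, 0.1985]
orientation: [[0.945, 0.327, -0.004], [0.327, -0.945, -0.001], [-0.004, -0.0, -1.0]]
contact_force: [0.2, -0.7, -0.6]
gripper_width: 0.007
```

```bash
python3 go.py .452 .310 .2 19
```

```text
t 8.0 p [0.5139 0.1825 0.1985] F [ 0.2 -0.7 -0.6] w 0.01 shift [-0.084 -0.704 -0.007] turn [-0.0001  0.0013  0.0006]
```

Emit:
send_rows(targets=[[-0.085,-0.705,-0.01,0,0,0,0],[-0.085,-0.705,-0.01,0,0,0,0],[-0.085,-0.705,-0.01,0,0,0,0],[-0.085,-0.705,-0.01,0,0,0,0],[-0.085,-0.705,-0.01,0,0,0,0],[-0.085,-0.705,-0.01,0,0,0,0]])

```text
time: 8.6
position: [0.4545, 0.3081, 0.2019]
orientation: [[0.946, 0.323, -0.001], [0.323, -0.946, -0.001], [-0.001, 0.001, -1.0]]
contact_force: [-0.5, 0.3, 0.5]
gripper_width: 0.004
```

```bash
python3 - <<'E'
from go import *
go(.452,.310,.136,19)
look("pics/w4.png",[(.4515,.310,.126),(.4364,.3045,.121)])
E
```

```text
t 8.6 p [0.4545 0.3081 0.2019] F [-0.5  0.3  0.5] w 0.0 shift [-0.008 -0.013  0.33 ] turn [ 0.0002  0.0004 -0.0007]
proj [312.2 214.8]
proj [312.8 233.3]
```

View pics/w4.png

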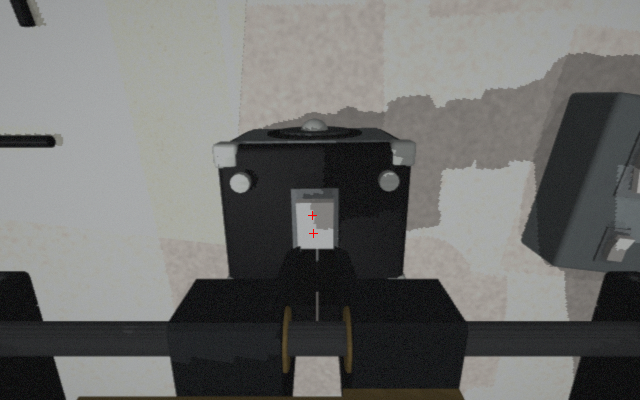

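The amp's rocker is at columns 295–334, far end at row 203. This matches the prediction, and the knobs at (239,182) and (388,181) are clear. I'll descend.

Emit:
send_rows(targets=[[-0.005,-0.01,0.2,0,0,0,0],[-0.005,-0.01,0.325,0,0,0,0],[-0.005,-0.01,0.325,0,0,0,0],[-0.005,-0.01,0.325,0,0,0,0]])

```text
time: 9.05
position: [0.4528, 0.3102, 0.1379]
orientation: [[0.946, 0.323, -0.001], [0.323, -0.946, -0.0], [-0.001, 0.0, -1.0]]
contact_force: [0.7, 0.2, -0.3]
gripper_width: 0.002
```

Emit:
send_rows(targets=[[0,0,0.025,0,0,0,0],[0,0,0.05,0,0,0,0],[0,0,0.07,0,0,0,0],[0,0,0.07,0,0,0,0]])

```text
time: 9.45
position: [0.4527, 0.3115, 0.1241]
orientation: [[0.946, 0.325, 0.001], [0.325, -0.946, 0.001], [0.001, -0.0, -1.0]]
contact_force: [0.9, 0.5, 1.0]
gripper_width: 0.006
```

Emit:
send_rows(targets=[[0,0,0.007,0,0,0,0],[0,0,0.014,0,0,0,0],[0,0,0.014,0,0,0,0],[0,0,0.014,0,0,0,0]])

```text
time: 9.85
position: [0.4524, 0.3115, 0.1212]
orientation: [[0.946, 0.325, 0.001], [0.325, -0.946, 0.0], [0.001, -0.0, -1.0]]
contact_force: [1.9, 0.6, 2.7]
gripper_width: 0.004
```

Emit:
send_rows(targets=[[0,0,0.006,0,0,0,0],[0,0,0.012,0,0,0,0],[0,0,0.012,0,0,0,0],[0,0,0.012,0,0,0,0]])

```text
time: 10.25
position: [0.4526, 0.3115, 0.1209]
orientation: [[0.946, 0.325, 0.001], [0.325, -0.946, 0.0], [0.001, 0.0, -1.0]]
contact_force: [-5.5, -2.4, 19.7]
gripper_width: 0.004
```

Emit:
send_rows(targets=[[0,0,-0.2,0,0,0,0],[0,0,-0.7,0,0,0,0],[0,0,-0.7,0,0,0,0],[0,0,-0.7,0,0,0,0],[0,0,-0.7,0,0,0,0],[0,0,-0.7,0,0,0,0]])

```text
time: 10.85
position: [0.4509, 0.3108, 0.2565]
orientation: [[0.946, 0.325, -0.004], [0.325, -0.946, -0.001], [-0.004, 0.0, -1.0]]
contact_force: [-0.7, -0.2, -0.2]
gripper_width: 0.005
```

```bash
python3 - <<'E'
from go import *
go(.4525,.31,.25,19)
look("pics/w5.png",[])
im=arm.get_image("scene")["color"]; save(im,"pics/s5.png")
a=cv2.imread("pics/w5.png")[100:300,150:650]; b=cv2.imread("pics/s5.png")[100:310,200:450]
cv2.imwrite("pics/f.png",np.vstack([cv2.resize(a,(600,240)),cv2.resize(b,(420,353),interpolation=cv2.INTER_CUBIC)[:, :].copy() if 0 else cv2.copyMakeBorder(cv2.resize(b,(420,353)),0,0,0,180,cv2.BORDER_CONSTANT)]))
E
```

```text
t 10.85 p [0.4509 0.3108 0.2565] F [-0.7 -0.2 -0.2] w 0.01 shift [0.007 0.006 0.033] turn [ 0.0001  0.0012 -0.0001]
```

View pics/f.png

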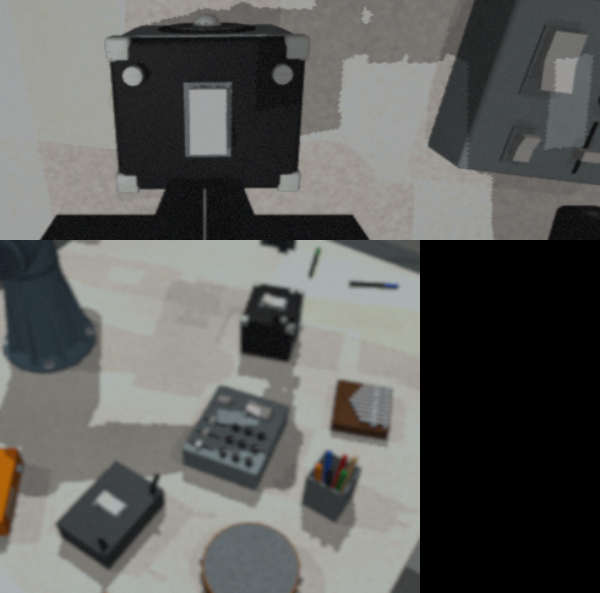

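The amp and mixer rockers have their far halves down. All devices and bystanders stand in place, and the hand is clear with about 0 N. I'm handing in.

```bash
python3 -c "
from plant import arm
print(arm.finish_job())"
```

```text
the job is handed in; nothing more can be done
None
```

I pressed all three power rockers on in order (receiver, mixer, amp) with the closed fingertips, and handed the job in at about 11 s. No verdict was reported.

- **Presses:** each rocker gave about 2 N while it moved. It then stopped with 16 N, 19 N and 20 N at tip heights of 67, 71 and 121 mm, which match the "fully on" heights.
- **Final pictures:** the rocker halves I pressed lie level. The mixer's small rocker looks untouched, and the devices and bystanders stand where they were, as far as the views show.
- **Hand:** it ended about 135 mm above the amp rocker with nearly zero contact force.
- **Not checked:** I did not measure the joint angles or how far anything moved; these checks rest on force, height and pictures. None of the checks failed. The camera estimates of the press points differed by at most about 3 mm, and I corrected for that before each press.

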